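# Press the new tail bushing into the mincer head

## Robot

A 6-joint arm with a two-finger parallel gripper is mounted at the origin on the work surface. World frame = base frame: x ahead of the robot, y to its left, z up, the work surface at z = 0. Lengths are in m, angles in rad, forces in N, time in s.
With the tool pointing down it reaches from about 0.225 to 0.875 m from the base axis. Payload 3.4 kg.
Tool frame: the origin (TCP) lies midway between the tips of the shut fingers; the grasp point (between the pads) lies 19 mm behind it (grip_point_offset is the distance from the TCP to the grasp point, in m); x points along the fingers, y is the direction in which the jaws open and shut, and the axes are right-handed (so a half turn about x gives the same grasp; the last joint's range is limited). The gripper opens to 85 mm and grips with 20 to 120 N. Pads are 22 mm wide; open, the fingers measure 114 mm over their backs; the gripper's body (76 mm by 85 mm) begins 54 mm behind the grasp point. The pads swing forward as they close: fully open they stand 13 mm farther back than shut.
Start: joints at [1.007, 0.276, 1.505, -0, 1.361, -0.121], TCP at [0.246, 0.52, 0.231] pointing down, gripper open.
Joint ranges: [-2.89, 2.89], [-0.75, 2.08], [0.22, 2.7], [-1.18, 4.32], [0.11, 2.71], [-2.7, 2.7]. Speed limits (rad/s): [2.57, 2.57, 3.14, 3.14, 3.14, 3.14].

## Interface

Orientations are given as a rotation vector (axis times angle).
In Python, from bench import observe, grab_frame, camera_params, sign_off, grip_point_offset gives the robot as it stands. The module is installed in compiled form; this text tells all that it offers.
- The arm moves only by the shell command python3 -m jog 'ROWS'. ROWS is JSON, a list of rows, each an object with "grip": the finger opening in m, from 0 to 0.0854; "travel": the shift along the world's x, y, z in m, a list of three; "spin": the turn about the world's z in degrees. In form: [{"grip": grip, "travel": [tx, ty, tz], "spin": spin}, ...]. A call has 1 to 5 rows; each row shifts and turns the pose as measured when the row begins; what a row does not reach is not made up. A row lasts 1/8 s, in which the tool goes at most 62.5 mm and 10.7 degrees, less where a joint would pass 70% of its speed; a pose out of reach is approached as far as the arm can. A call with a gripper value outside its range is refused whole. The fingers move at their own pace and stop on an object; the grip force is fixed at half the most. Time passes only in rows, so rows that do not move let the fingers close. It gives the time, the measured TCP pose, the force and the opening at its end, in the units of the state.
- observe(): the state, without advancing time (a new reading comes with each control period).
- grab_frame(name): name is "scene" or "side" or "wrist"; returns the picture (480x640x3 uint8, red, green, blue); there is no depth.
- camera_params(name): a dict with "fx", "fy", "cx", "cy" (pixels), "rvec" (rotation vector, rad) and "tvec" (3), from world to camera coordinates, as OpenCV has them. Camera axes: x right, y down, z forward; pixel columns grow to the right and rows downward; lengths in m; the calibration is good to about 2 mm. A picture is of the moment at which its call begins: read the wrist's pose just before it. camera_params takes no time and is no camera call; for the wrist camera it gives the pose at the moment of the call.
- sign_off(): hands the job in, once; it reports no verdict.
The state is a dict: "time_s": time; "joint_positions": joint angles; "joint_velocities": joint speeds; "effort": joint torques, N m; "tool_pos": TCP position; "tool_rot": TCP orientation; "wrist_force": force on the tool from outside, world axes, zero at the start; "wrist_torque": the same for the moment, N m; "finger_gap": finger opening in m.
Only numpy, scipy, OpenCV 4.12 (cv2) and the standard library are available. Lean on these libraries where they do the work, as an engineer would, in place of code of your own. Each camera call takes 0.05 s, during which the arm holds its last target. There are 200 camera calls.

## Task

Fit the larger bronze bushing into the bore on top of the mincer head: start its sleeve straight in the bore by hand, only part-way, and let go of it. Then take the thicker driver from the rack, put its pilot in the bushing and press steadily by feel, until the shoulder is flush on the hub and a firm push of about 20 N moves it no farther; never push harder than about 35 N, and do not press it home with the bare fingers. Stand the driver back in the hole it came from and leave the other parts where they lie.

Things in the scene. Friction and masses are not known exactly. Their poses are not given: they have to be found in the camera images.
- bushing_center (a point): The new bronze (brass-coloured) tail bushing, loose, standing sleeve down, flange up on the white board: sleeve 30 mm across and 22 mm long under a round flange 42 mm across, 6 mm thick; 28 mm tall, bored through at 20 mm; about 130 g. The point is on its axis half-way up: 14 mm above the sleeve's end, 8 mm below the shoulder, 14 mm below the top. z points up out of the flange.
- bushing_shoulder (a point): The same bushing: the point on its axis level with the shoulder, the flange's underside, 22 mm above the sleeve's end. The last 2 mm of the sleeve are eased by about 1 mm in diameter. z as above.
- bore_mouth (a point): Centre of the bore's mouth, on the flat top face (56 mm across) of the mincer head's tail hub, 150 mm above the table; z points up along the bore. The bore is 31 mm across with a 1.2 mm chamfer, 26 mm deep. The first 7 mm or so of sleeve slip in freely, then the bore bites, more and more until 14 mm are in; from there some 9 to 18 N push it on until the shoulder stops on the hub.
- mincer_head: The heavy aluminium mincer head, standing nose-down on a soft round rubber pad (156 mm across, 16 mm thick). It cannot slide or tip, but the pad gives under a push: the head sinks straight down about 1 mm for every 4 N and rises again. Origin on its axis at table height, x along the feed neck, which sticks out sideways to 112 mm from the axis, its top 108 mm above the table.
- driver_grip (a point): The bushing driver that fits, loose, upright, its pilot in a hole of the white rack: aluminium handle 28 mm across, 80 mm long, under it a steel disc 46 mm across, 12 mm thick, under that the pilot; about 350 g. The point is on its axis in the handle: 46 mm above the disc's upper face, 58 mm above its lower (pressing) face, 34 mm below the handle's top. z points up along the handle.
- driver_face (a point): The same driver: the point on its axis level with the disc's lower (pressing) face. The pilot below it is 18 mm across (12 mm at its tapered nose) and 20 mm long, and goes into the bushing's 20 mm bore. z as above.
- thin_driver_grip (a point): A second, thinner driver for smaller bushings (handle 20 mm, disc 34 mm, pilot 12 mm across) in the other hole of the rack; not for this job. Same point and axes as for the other driver.
- rack: The fixed white plastic driver rack, 170 x 80 x 40 mm, origin under its centre, x along its length; two holes right through, 28 mm across, on its long centre line 45 mm to either side of the middle. The drivers' discs rest on its top. Which driver is in which hole varies.
- small_bushing_center (a point): A smaller bronze bushing (sleeve 22 mm, flange 32 mm across, 23 mm tall), also on the board; not for this job. The point is on its axis half-way up.
- board: The white cutting board the bushings stand on, 260 x 200 x 12 mm, fixed, origin under its centre.
- washer: Flat grey washer, 48 mm across and 4 mm thick, lying on the board; origin under its centre. Leave alone.
- mincer_plate: Mincer's perforated steel plate, 70 mm across and 9 mm thick, lying flat; origin under its centre. Leave alone.
- mincer_knife: Mincer's four-armed steel knife, 62 mm across and 12 mm thick, lying flat on the board; origin under its centre. Leave alone.
- grease_jar: Jar of food-safe grease, 60 mm across and 75 mm tall; origin under its centre. Leave alone.
- torch: Small black torch, 135 mm long, lying on the bench; origin under its middle. Leave alone.

How it is judged:
On the way, in this order (a step that is already met when the one before it is completed fails the run):
1. the bushing is started in the bore: sleeve at least 5 mm in, upright within 11 degrees, let go, its shoulder still more than 4 mm above the hub (z of bushing_shoulder in the frame of bore_mouth between 0.004 and 0.017 m and horizontal distance between bushing_shoulder and bore_mouth below 0.005 m and angle between the z axis of bushing_shoulder and the z axis of bore_mouth, either way round below 0.2 rad and angle between bushing_shoulder's own z axis and vertical below 0.3 rad and contact force between the fingers and bushing below 0.1 N), for 0.2 s.
2. the driver presses the bushing home: shoulder within 1.5 mm of the hub face under a push of more than 17 N from the driver (z of bushing_shoulder in the frame of bore_mouth below 0.0015 m and horizontal distance between bushing_shoulder and bore_mouth below 0.002 m and contact force between driver and bushing above 17 N), for 0.1 s.
At the end, for the whole second after the job is handed in: The bushing sits in the mincer head's bore with its shoulder within 1.5 mm of the hub face all the way down, centred within 2 mm and straight within 0.05 rad; the driver stands upright in its own hole of the rack again (within 8 mm of where it stood); everything is let go and at rest (z of bushing_shoulder in the frame of bore_mouth below 0.0015 m and horizontal distance between bushing_shoulder and bore_mouth below 0.002 m and angle between the z axis of bushing_shoulder and the z axis of bore_mouth, either way round below 0.05 rad and distance of driver_grip from where it was at the start of the episode below 0.008 m and angle between driver_grip's own z axis and vertical below 0.08 rad and linear speed of each of driver, bushing below 0.02 m/s); the robot touches nothing.
It fails at once if the bushing is forced: more than 40 N between the driver and the bushing (contact force between driver and bushing above 40 N).
It fails at once if the bushing is pushed in by the bare fingers to within 4 mm of home (z of bushing_shoulder in the frame of bore_mouth below 0.004 m and horizontal distance between bushing_shoulder and bore_mouth below 0.005 m and contact force between the fingers and bushing above 1 N).
It fails at once if the bushing is jammed on the head: more than 40 N between them while the fingers hold it (contact force between bushing and mincer_head above 40 N and contact force between the fingers and bushing above 1 N).
It fails at once if another part is disturbed by more than 20 mm (distance of any of small_bushing_center, thin_driver_grip, washer, mincer_plate, mincer_knife, grease_jar, torch from where it was at the start of the episode above 0.02 m).
It also fails if it takes over 67 s, if anything falls off the work surface, if the arm or the gripper's body presses on something with over 40 N, if the wrist force passes 120 N, or if a joint passes its speed limit or range.

## Working session

There is one attempt and no reset: what is moved stays moved. The work goes in short steps, Python scripts to look and compute and a shell command to move; the robot and the scene stay as the last step left them, time stands still between calls to the robot, and variables do not carry over. Pictures are saved under pics/ and viewed, about 8 in all and at most 12, crops included, and the job is handed in when it is done.

```bash
mkdir -p pics
cat > h.py <<'E'
import numpy as np,cv2
from bench import *
def cam(n):
    p=camera_params(n);R=cv2.Rodrigues(np.array(p["rvec"],float))[0];t=np.array(p["tvec"],float).ravel();return p,R,t
def px2w(n,u,v,z,c=None):
    p,R,t=c or cam(n);d=R.T@np.array([(u-p["cx"])/p["fx"],(v-p["cy"])/p["fy"],1]);o=-R.T@t
    return o+d*(z-o[2])/d[2]
def w2px(n,P,c=None):
    p,R,t=c or cam(n);q=R@np.array(P,float)+t;return np.array([p["fx"]*q[0]/q[2]+p["cx"],p["fy"]*q[1]/q[2]+p["cy"]])
def snap(n,f):
    im=grab_frame(n);cv2.imwrite(f"pics/{f}.png",im[:,:,::-1]);return im
E
python3 - <<'E'
from h import *
print(observe(),grip_point_offset)
for n in("scene","side","wrist"):
    snap(n,n+"0");p,R,t=cam(n);print(n,p["fx"],-R.T@t,R[2])
E
```

```text
{'time_s': 0.0, 'joint_positions': array([ 1.00698178e+00,  2.76610853e-01,  1.50614420e+00, -1.29275993e-05,
        1.36070295e+00, -1.20998180e-01]), 'joint_velocities': array([ 4.07145709e-04,  6.32801340e-04,  2.33669167e-03,  1.97511372e-05,
        8.61736490e-05, -1.98008267e-04]), 'effort': array([-1.30938904e-03, -4.16787279e+01, -2.45805860e+01, -2.38724979e-04,
        1.11536868e-02, -8.03194524e-06]), 'tool_pos': array([0.24609976, 0.51908143, 0.23042626]), 'tool_rot': array([ 0.34590659,  1.54337281, -0.34869208]), 'wrist_force': array([-0.42024211,  0.56642684,  0.73058462]), 'wrist_torque': array([ 0.01323224, -0.04041046, -0.04123833]), 'finger_gap': 0.08503507054512084} 0.0187
scene 491.1031774962536 [1.18851667 0.48137233 0.79684524] [-0.58283642 -0.44618524 -0.67913212]
side 491.29345931747105 [0.22095747 0.74810155 0.76895579] [ 0.37468147 -0.68899002 -0.62040838]
wrist 343.1471135756659 [0.18184107 0.55063451 0.37226524] [ 0.25525695 -0.12294629 -0.95902456]
```

View pics/scene0.png

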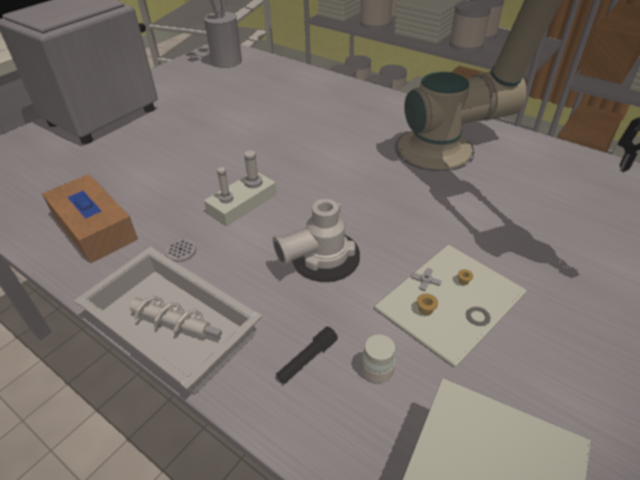

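View pics/side0.png

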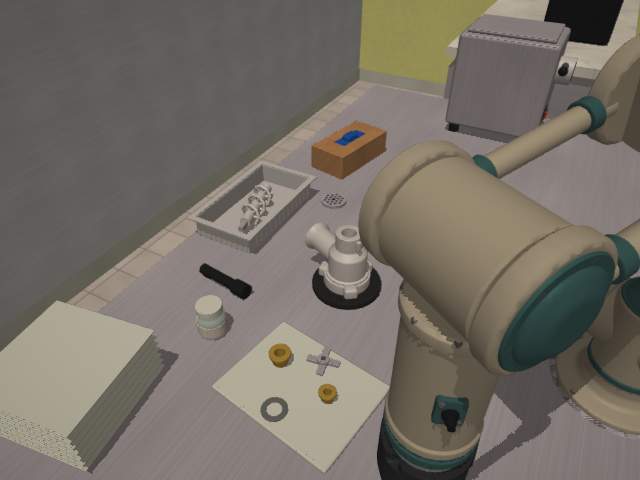

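The scene view shows the large bushing at about (427,302), the small one at (466,276), the hub mouth at (326,208), and the drivers at (223,185) and (252,168). I'll enlarge these for precise positions.

Run:
```python
import cv2,numpy as np
s=cv2.imread("pics/scene0.png");d=cv2.imread("pics/side0.png")
def c(i,x,y,w=80,h=60,k=5):return cv2.resize(i[y:y+h,x:x+w],None,fx=k,fy=k,interpolation=cv2.INTER_CUBIC)
g=np.vstack([np.hstack([c(s,400,260),c(s,290,190)]),np.hstack([c(s,200,145),c(d,255,330)])])
cv2.imwrite("pics/crop0.png",g)
```

```text
(no output)
```

View pics/crop0.png

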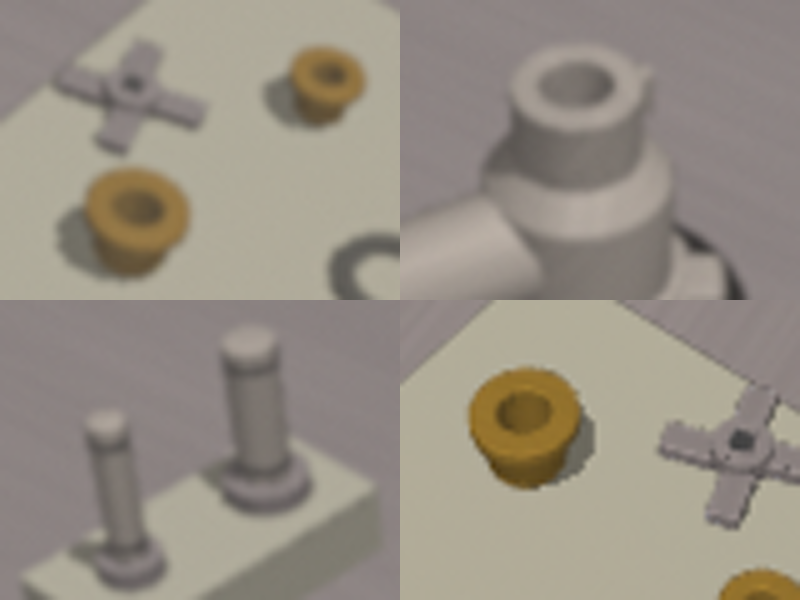

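Run:
```python
from h import *
for l,n,u,v,z in[("bush","scene",427.6,301.2,.04),("bush","side",280,352.2,.04),("small","scene",466,275,.035),("small","side",327.5,390.5,.035),
("hub","scene",325.2,207.2,.15),("hub","side",348,232,.15),("drvtop","scene",250,153.4,.132),("drvdisc","scene",253,180.5,.052),("thintop","scene",221.5,169.3,.132),("thindisc","scene",226,197,.052),
("rackcorner","scene",276,183,.04),("jar","scene",379,343,.075),("knife","scene",426.5,276.5,.024)]:
    print(l,n,px2w(n,u,v,z).round(4))
c=cam("wrist");print(w2px("wrist",px2w("scene",427.6,301.2,.04)))
st=observe();print(cv2.Rodrigues(st["tool_rot"])[0].round(3))
```

```text
bush scene [0.5645 0.2671 0.04  ]
bush side [0.5628 0.2682 0.04  ]
small scene [0.4499 0.2976 0.035 ]
small side [0.4487 0.296  0.035 ]
hub scene [0.5529 0.0085 0.15  ]
hub side [0.553 0.009 0.15 ]
drvtop scene [ 0.4738 -0.2784  0.132 ]
drvdisc scene [ 0.4766 -0.2778  0.052 ]
thintop scene [ 0.563  -0.2875  0.132 ]
thindisc scene [ 0.5662 -0.2859  0.052 ]
rackcorner scene [ 0.4387 -0.2339  0.04  ]
jar scene [0.7278 0.2523 0.075 ]
knife scene [0.4919 0.229  0.024 ]
[252.68292023 511.9478938 ]
[[-0.001  0.428  0.904]
 [-0.001  0.904 -0.428]
 [-1.    -0.001 -0.   ]]
```

View pics/wrist0.png

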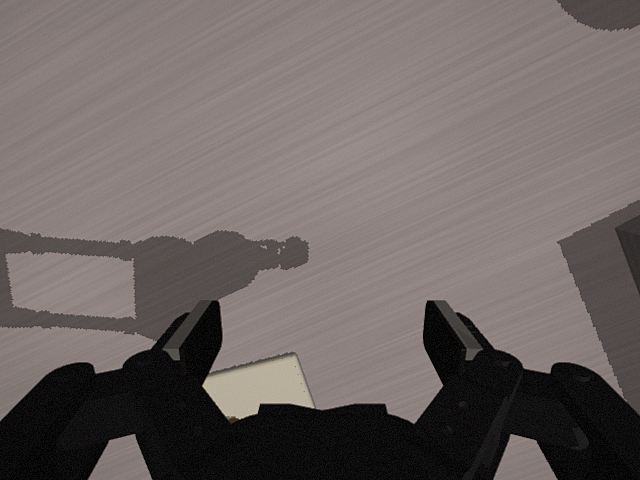

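The first crop puts the bushing at (0.564, 0.267), the hub at (0.553, 0.009) and the thick driver at (0.475, -0.278). The scene and side views agree to within about 2 mm. The wrist view shows only the fingers and the board's edge, so I'll move over the bushing.

```bash
python3 -m jog '[{"grip":0.07,"travel":[0.036,-0.028,0],"spin":0},{"grip":0.07,"travel":[0.036,-0.028,0],"spin":0},{"grip":0.07,"travel":[0.036,-0.028,0],"spin":0},{"grip":0.07,"travel":[0.036,-0.028,0],"spin":0},{"grip":0.07,"travel":[0.036,-0.028,0],"spin":0}]'
python3 -m jog '[{"grip":0.07,"travel":[0.036,-0.028,-0.01],"spin":0},{"grip":0.07,"travel":[0.036,-0.028,-0.02],"spin":0},{"grip":0.07,"travel":[0.036,-0.028,-0.02],"spin":0},{"grip":0.07,"travel":[0.036,-0.028,-0.02],"spin":0},{"grip":0.07,"travel":[0,0,0],"spin":0}]'
python3 - <<'E'
from h import *
s=observe();print(s["tool_pos"],s["tool_rot"],s["finger_gap"])
c=cam("wrist");snap("wrist","w1")
for P in([.564,.2675,.04],s["tool_pos"]):print(w2px("wrist",P,c))
import pickle;pickle.dump(c,open("c1.pkl","wb"))
E
```

```text
time_s: 0.78
tool_pos: [0.4275, 0.3768, 0.2288]
tool_rot: [0.34, 1.547, -0.344]
wrist_force: [0.2, -0.6, 0.3]
finger_gap: 0.0702
time_s: 1.4
tool_pos: [0.5779, 0.2584, 0.1553]
tool_rot: [0.343, 1.546, -0.347]
wrist_force: [-1.5, -0.2, 0.0]
finger_gap: 0.0697
[0.57792958 0.25835646 0.15531179] [ 0.34312581  1.54646113 -0.34684182] 0.06974546047113542
[325.02641337 216.91814286]
[320.98811534 305.39351185]
```

View pics/w1.png

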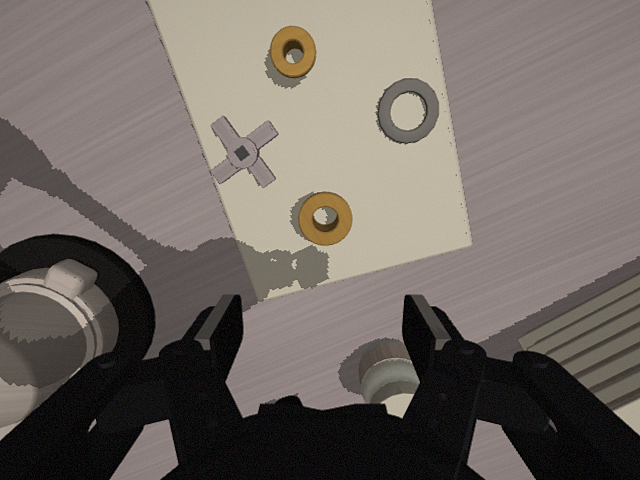

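The large bushing's flange is at (325.5,218.5), with 217 predicted for the row. I'll refine the position, go down and grip it near the fingertips.

Run:
```python
from h import *
import pickle;c=pickle.load(open("c1.pkl","rb"))
w=px2w("wrist",325.5,218.5,.04,c);s=observe();print(w,w-s["tool_pos"],s["tool_pos"])
```

```text
[0.56527133 0.26730457 0.04      ] [-0.01162199  0.00760542 -0.11629063] [0.57689332 0.25969916 0.15629063]
```

```bash
python3 -m jog '[{"grip":0.065,"travel":[-0.012,0.0076,0],"spin":0},{"grip":0.065,"travel":[0,0,-0.04],"spin":0},{"grip":0.065,"travel":[0,0,-0.05],"spin":0},{"grip":0.065,"travel":[0,0,0],"spin":0}]'
```

```text
time_s: 1.95
tool_pos: [0.5594, 0.2736, 0.0689]
tool_rot: [0.343, 1.545, -0.337]
wrist_force: [0.3, -0.2, -0.3]
finger_gap: 0.0647
```

```bash
python3 -m jog '[{"grip":0.065,"travel":[0.0055,-0.0063,0],"spin":0},{"grip":0.065,"travel":[0,0,-0.02],"spin":0},{"grip":0.065,"travel":[0,0,-0.01],"spin":0},{"grip":0.065,"travel":[0,0,0],"spin":0}]'
```

```text
time_s: 2.45
tool_pos: [0.5693, 0.2706, 0.0477]
tool_rot: [0.346, 1.533, -0.327]
wrist_force: [-0.2, 0.5, 1.0]
finger_gap: 0.065
```

```bash
python3 -m jog '[{"grip":0.065,"travel":[0,0,0],"spin":0},{"grip":0.065,"travel":[0,0,0],"spin":0}]'
python3 -m jog '[{"grip":0.065,"travel":[0,0,0],"spin":0},{"grip":0.065,"travel":[0,0,0],"spin":0}]'; python3 -c "
from h import *
s=observe();print(s['tool_pos'],cv2.Rodrigues(s['tool_rot'])[0].round(3),s['joint_velocities'].round(3))"
```

```text
time_s: 2.7
tool_pos: [0.5707, 0.271, 0.0498]
tool_rot: [0.347, 1.53, -0.326]
wrist_force: [1.4, -0.0, -0.8]
finger_gap: 0.0649
time_s: 2.95
tool_pos: [0.571, 0.271, 0.0504]
tool_rot: [0.348, 1.529, -0.325]
wrist_force: [-0.1, 0.4, 0.2]
finger_gap: 0.065
[0.5710424  0.27100748 0.05042146] [[ 0.018  0.417  0.909]
 [ 0.01   0.909 -0.417]
 [-1.     0.017  0.012]] [-0.001 -0.003 -0.001  0.001  0.003 -0.001]
```

```bash
python3 -m jog '[{"grip":0.065,"travel":[-0.006,-0.0037,-0.012],"spin":0},{"grip":0.065,"travel":[0,0,0],"spin":0},{"grip":0.065,"travel":[0,0,-0.012],"spin":0},{"grip":0.065,"travel":[0,0,0],"spin":0}]'
python3 -c "
from h import *
s=observe();print(s['tool_pos'],cv2.Rodrigues(s['tool_rot'])[0].round(3)[:,0],s['joint_velocities'].round(3))"
```

```text
time_s: 3.45
tool_pos: [0.5637, 0.2667, 0.0239]
tool_rot: [0.347, 1.531, -0.326]
wrist_force: [-0.4, -0.4, 0.0]
finger_gap: 0.0646
[0.56365011 0.26665512 0.02391938] [ 0.016  0.01  -1.   ] [-0.    -0.015 -0.025  0.001 -0.01  -0.   ]
```

```bash
python3 -m jog '[{"grip":0.03,"travel":[0.001,0,0],"spin":0},{"grip":0.03,"travel":[0,0,0],"spin":0},{"grip":0.03,"travel":[0,0,0],"spin":0},{"grip":0.03,"travel":[0,0,0],"spin":0}]'
python3 -m jog '[{"grip":0.03,"travel":[0,0,0.02],"spin":0},{"grip":0.03,"travel":[0,0,0.02],"spin":0},{"grip":0.03,"travel":[0,0,0],"spin":0},{"grip":0.03,"travel":[0,0,0],"spin":0}]'
python3 -c "
from h import *
s=observe();print(s['tool_pos'],cv2.Rodrigues(s['tool_rot'])[0].round(3)[:,0],s['joint_velocities'].round(3),s['finger_gap']);snap('wrist','w2')
c=cam('wrist')
for k in(0,.01,.02):print(w2px('wrist',s['tool_pos']+[0,0,k],c))"
```

```text
time_s: 3.95
tool_pos: [0.565, 0.2667, 0.0243]
tool_rot: [0.347, 1.53, -0.326]
wrist_force: [0.9, -0.3, -1.0]
finger_gap: 0.0388
time_s: 4.45
tool_pos: [0.5638, 0.2664, 0.063]
tool_rot: [0.346, 1.533, -0.327]
wrist_force: [-0.3, -0.5, -2.0]
finger_gap: 0.0388
[0.5638488  0.26644248 0.06301902] [ 0.013  0.009 -1.   ] [ 0.001 -0.003 -0.007  0.001 -0.004 -0.001] 0.03875884669065984
[320.83558379 305.2002956 ]
[321.06483714 316.11098877]
[321.32611113 328.5456174 ]
```

View pics/w2.png

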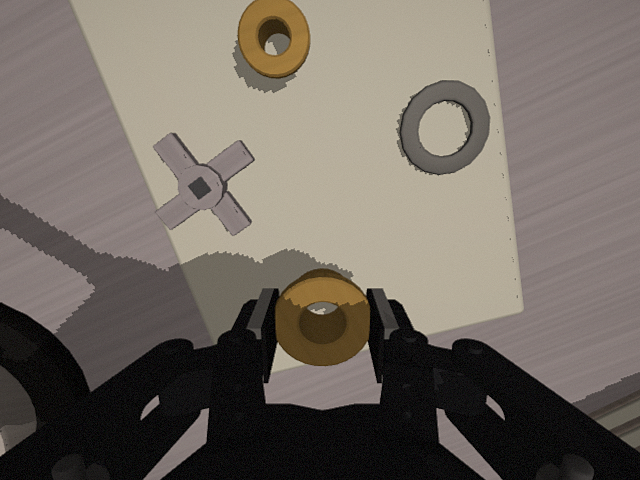

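The bushing is held level between the pads, with the flange ellipse centred at about (323,320.5).

```bash
python3 -c "
from h import *
s=observe();z=s['tool_pos'][2]+.0157
w=px2w('wrist',323,320.5,z);p,R,t=cam('wrist');q=R@w+t
print(w-s['tool_pos'],'flange px width',p['fx']*.042/q[2],s['tool_pos'], np.array([.553,.0088,0])-w)"
```

```text
[-0.00089526  0.00111046  0.0157    ] flange px width 102.41464581986297 [0.56400399 0.26648088 0.06303147] [-0.01010873 -0.25879134 -0.07873147]
```

Run:
```python
from h import *
im=cv2.imread("pics/w2.png");h=cv2.cvtColor(im,cv2.COLOR_BGR2HSV)
m=(h[...,1]>110)&(h[...,2]>40);m[:240]=0
for r in range(262,372,6):
    x=np.where(m[r])[0];print(r,x.min() if len(x) else None,x.max() if len(x) else None,len(x))
crop=cv2.resize(im[255:385,240:410],None,fx=4,fy=4,interpolation=cv2.INTER_CUBIC);cv2.imwrite("pics/w2c.png",crop)
```

```text
262 None None 0
268 None None 0
274 304 339 36
280 296 349 54
286 288 357 70
292 282 362 81
298 279 366 88
304 276 368 70
310 275 369 69
316 275 369 95
322 275 369 95
328 275 369 95
334 276 368 93
340 277 367 91
346 281 362 82
352 287 357 71
358 295 349 55
364 310 335 26
370 None None 0
```

View pics/w2c.png

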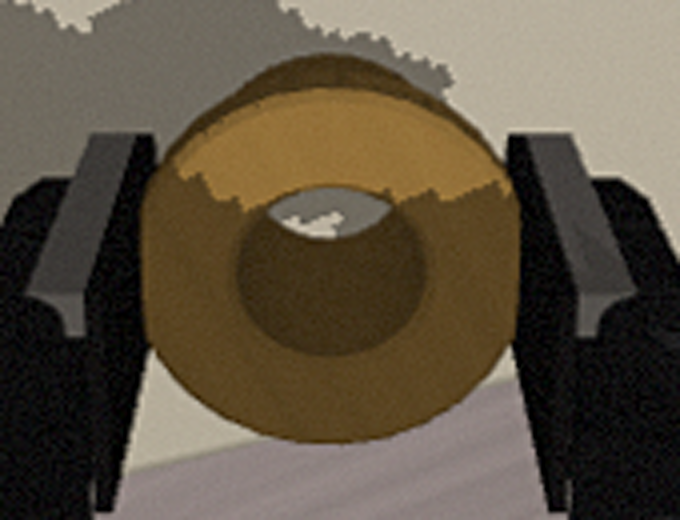

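The flange sinks into the soft pads, which explains the 38.8 mm opening. The bushing is centred on the TCP to within about 0.5 mm. I'll lift, pass beyond the hub and look at the bore with the wrist camera.

```bash
python3 -m jog '[{"grip":0.03,"travel":[0,0,0.04],"spin":0},{"grip":0.03,"travel":[0,0,0.05],"spin":0},{"grip":0.03,"travel":[0.005,-0.03,0.04],"spin":0},{"grip":0.03,"travel":[0.006,-0.04,0.01],"spin":0},{"grip":0.03,"travel":[0.006,-0.04,0],"spin":0}]'
python3 -m jog '[{"grip":0.03,"travel":[0.006,-0.04,0],"spin":0},{"grip":0.03,"travel":[0.006,-0.04,0],"spin":0},{"grip":0.03,"travel":[0.006,-0.03,0],"spin":0},{"grip":0.03,"travel":[0.004,-0.015,0],"spin":0},{"grip":0.03,"travel":[0,0,0],"spin":0}]'
python3 -m jog '[{"grip":0.03,"travel":[0,0,0],"spin":0},{"grip":0.03,"travel":[0,0,0],"spin":0}]'
python3 -c "
from h import *
import pickle
s=observe();print(s['tool_pos'],cv2.Rodrigues(s['tool_rot'])[0].round(3),s['joint_velocities'].round(3),s['finger_gap'])
c=cam('wrist');pickle.dump(c,open('c3.pkl','wb'));snap('wrist','w3');print(w2px('wrist',[.553,.0088,.15],c))"
```

```text
time_s: 5.12
tool_pos: [0.5781, 0.1558, 0.2011]
tool_rot: [0.339, 1.541, -0.327]
wrist_force: [1.0, -0.3, -1.7]
finger_gap: 0.0394
time_s: 5.75
tool_pos: [0.5993, 0.0247, 0.1967]
tool_rot: [0.341, 1.547, -0.331]
wrist_force: [0.1, 1.0, -1.8]
finger_gap: 0.0386
time_s: 6.0
tool_pos: [0.5987, 0.0269, 0.1962]
tool_rot: [0.341, 1.549, -0.328]
wrist_force: [0.3, -0.7, -2.0]
finger_gap: 0.0392
[0.59871691 0.02694903 0.19617975] [[-0.002  0.414  0.91 ]
 [ 0.009  0.91  -0.413]
 [-1.     0.007 -0.006]] [ 0.01  -0.002  0.002  0.007  0.004  0.003] 0.03915782996896941
[256.90124631 212.09885499]
```

View pics/w3.png

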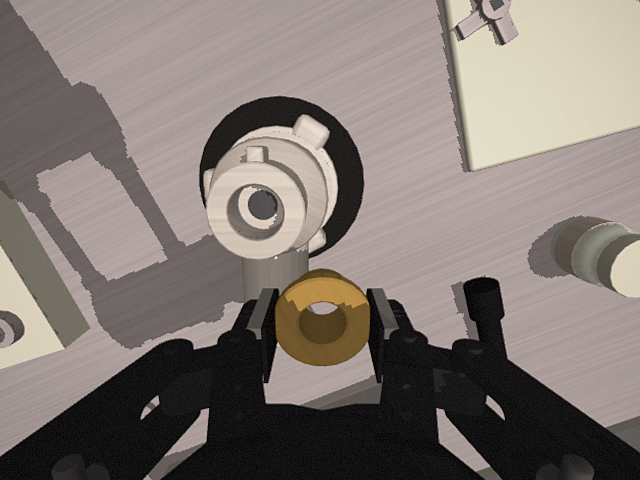

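The bore mouth is centred at (256,212), matching the prediction of (256.9,212.1). The hub is therefore confirmed at (0.553, 0.0088).

```bash
python3 -m jog '[{"grip":0.03,"travel":[-0.02,-0.009,0],"spin":0},{"grip":0.03,"travel":[-0.018,-0.007,0],"spin":0},{"grip":0.03,"travel":[0,0,0],"spin":0},{"grip":0.03,"travel":[0,0,0],"spin":0},{"grip":0.03,"travel":[0,0,0],"spin":0}]'
```

```text
time_s: 6.68
tool_pos: [0.5615, 0.0145, 0.1968]
tool_rot: [0.338, 1.547, -0.323]
wrist_force: [0.4, -0.3, -1.6]
finger_gap: 0.0388
```

```bash
python3 -m jog '[{"grip":0.03,"travel":[-0.009,-0.006,-0.012],"spin":0},{"grip":0.03,"travel":[0,0,0],"spin":0},{"grip":0.03,"travel":[0,0,-0.01],"spin":0},{"grip":0.03,"travel":[0,0,0],"spin":0},{"grip":0.03,"travel":[0,0,0],"spin":0}]'
```

```text
time_s: 7.3
tool_pos: [0.5524, 0.0083, 0.1724]
tool_rot: [0.338, 1.548, -0.323]
wrist_force: [0.3, -0.3, -1.1]
finger_gap: 0.039
```

```bash
python3 -m jog '[{"grip":0.03,"travel":[0.0003,0.0003,-0.007],"spin":0},{"grip":0.03,"travel":[0,0,0],"spin":0},{"grip":0.03,"travel":[0,0,0],"spin":0}]'
python3 -m jog '[{"grip":0.03,"travel":[0,0,-0.004],"spin":0},{"grip":0.03,"travel":[0,0,0],"spin":0}]'
python3 -m jog '[{"grip":0.03,"travel":[0,0,-0.002],"spin":0},{"grip":0.03,"travel":[0,0,0],"spin":0}]'
```

```text
time_s: 7.68
tool_pos: [0.5531, 0.0086, 0.1651]
tool_rot: [0.338, 1.547, -0.322]
wrist_force: [0.4, 0.0, -1.6]
finger_gap: 0.0393
time_s: 7.92
tool_pos: [0.5532, 0.0086, 0.1611]
tool_rot: [0.338, 1.547, -0.322]
wrist_force: [-0.6, 0.1, -2.2]
finger_gap: 0.039
time_s: 8.18
tool_pos: [0.5534, 0.0086, 0.1599]
tool_rot: [0.338, 1.546, -0.322]
wrist_force: [0.3, 0.1, 2.3]
finger_gap: 0.0389
```

```bash
python3 -m jog '[{"grip":0.03,"travel":[0,0,-0.002],"spin":0},{"grip":0.03,"travel":[0,0,0],"spin":0}]'
python3 -m jog '[{"grip":0.03,"travel":[0,0,-0.002],"spin":0},{"grip":0.03,"travel":[0,0,0],"spin":0}]'
```

```text
time_s: 8.43
tool_pos: [0.5535, 0.0086, 0.1591]
tool_rot: [0.338, 1.545, -0.322]
wrist_force: [-2.5, -0.3, 3.9]
finger_gap: 0.0391
time_s: 8.68
tool_pos: [0.5535, 0.0086, 0.1586]
tool_rot: [0.338, 1.544, -0.322]
wrist_force: [-1.8, 0.2, 5.6]
finger_gap: 0.0389
```

The sleeve is resting on the chamfer and being pushed toward −x, so I'll shift that way.

```bash
python3 -m jog '[{"grip":0.03,"travel":[-0.001,0,0],"spin":0},{"grip":0.03,"travel":[0,0,-0.001],"spin":0}]'
python3 -m jog '[{"grip":0.03,"travel":[-0.0007,0,-0.001],"spin":0},{"grip":0.03,"travel":[0,0,-0.001],"spin":0}]'
```

```text
time_s: 8.93
tool_pos: [0.5534, 0.0086, 0.1587]
tool_rot: [0.338, 1.541, -0.321]
wrist_force: [-1.8, -0.1, 6.5]
finger_gap: 0.039
time_s: 9.18
tool_pos: [0.5533, 0.0086, 0.1579]
tool_rot: [0.339, 1.539, -0.321]
wrist_force: [-2.7, 1.0, 9.4]
finger_gap: 0.0389
```

```bash
python3 -m jog '[{"grip":0.03,"travel":[0,0,0.006],"spin":0},{"grip":0.03,"travel":[0,0,0],"spin":0},{"grip":0.03,"travel":[0,0,0],"spin":0}]'
python3 -c "
from h import *
s=observe();print(s['tool_pos'],cv2.Rodrigues(s['tool_rot'])[0].round(3)[:,0])
c=cam('wrist');snap('wrist','w4');snap('scene','s4')
i=cv2.imread('pics/w4.png')[255:385,220:420];j=cv2.imread('pics/s4.png')[170:270,270:400]
cv2.imwrite('pics/m4.png',np.hstack([cv2.resize(i,(400,260),interpolation=2),cv2.resize(j,(338,260),interpolation=2)]))"
```

```text
time_s: 9.55
tool_pos: [0.5527, 0.0086, 0.1622]
tool_rot: [0.338, 1.541, -0.322]
wrist_force: [-0.5, -1.1, -1.3]
finger_gap: 0.0388
[0.5527086  0.00855268 0.16217338] [ 0.006  0.009 -1.   ]
```

View pics/m4.png

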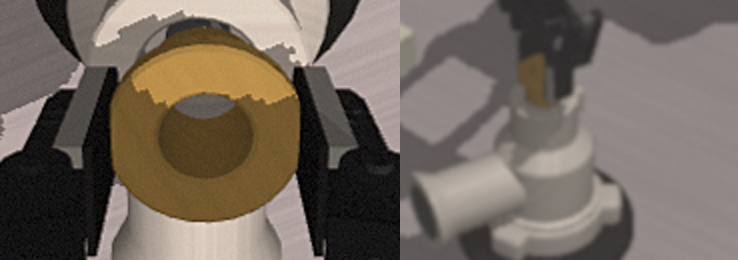

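The wrist crop shows a crescent of open bore behind the sleeve, so the bushing is about 1.5 mm too far forward along (0.91,-0.41). I'll shift it back.

```bash
python3 -m jog '[{"grip":0.03,"travel":[-0.0016,0.0007,0],"spin":0},{"grip":0.03,"travel":[0,0,0],"spin":0},{"grip":0.03,"travel":[0,0,-0.003],"spin":0},{"grip":0.03,"travel":[0,0,0],"spin":0}]'
python3 -m jog '[{"grip":0.03,"travel":[0,0,-0.002],"spin":0},{"grip":0.03,"travel":[0,0,0],"spin":0}]'
```

```text
time_s: 10.15
tool_pos: [0.5516, 0.0091, 0.1596]
tool_rot: [0.338, 1.54, -0.322]
wrist_force: [-1.6, 0.8, 1.3]
finger_gap: 0.0387
time_s: 10.4
tool_pos: [0.5519, 0.0089, 0.1588]
tool_rot: [0.338, 1.538, -0.322]
wrist_force: [-2.0, -0.0, 4.1]
finger_gap: 0.039
```

```bash
python3 -m jog '[{"grip":0.03,"travel":[-0.001,0.0005,0.003],"spin":0},{"grip":0.03,"travel":[-0.0015,0.0007,0],"spin":0},{"grip":0.03,"travel":[0,0,0],"spin":0},{"grip":0.03,"travel":[0,0,-0.002],"spin":0},{"grip":0.03,"travel":[0,0,0],"spin":0}]'
python3 -m jog '[{"grip":0.03,"travel":[0,0,-0.002],"spin":0},{"grip":0.03,"travel":[0,0,0],"spin":0}]'
```

```text
time_s: 11.02
tool_pos: [0.5507, 0.0094, 0.1596]
tool_rot: [0.337, 1.535, -0.322]
wrist_force: [-0.5, -0.5, 0.8]
finger_gap: 0.0392
time_s: 11.28
tool_pos: [0.5511, 0.0093, 0.1587]
tool_rot: [0.337, 1.534, -0.322]
wrist_force: [-0.2, -0.6, 3.9]
finger_gap: 0.039
```

```bash
python3 -m jog '[{"grip":0.03,"travel":[0,0,0.004],"spin":0},{"grip":0.03,"travel":[0,0,0],"spin":0}]'
cat > fit.py <<'E'
from h import *
from scipy.optimize import least_squares
s=observe();c=cam("wrist");im=snap("wrist","w5")[:,:,::-1].copy()
T=cv2.Rodrigues(s["tool_rot"])[0];ax=-T[:,0];print("tool",s["tool_pos"],"axis",ax.round(4))
h=cv2.cvtColor(im,cv2.COLOR_BGR2HSV);m=((h[...,1]>110)&(h[...,2]>30)).astype(np.uint8);m[:250]=0
m=cv2.morphologyEx(m,cv2.MORPH_OPEN,np.ones((3,3)))
# lower flange rim edge points: last mask row per column
P=[]
for u in range(285,362):
    r=np.where(m[:,u])[0]
    if len(r):P.append((u,r.max()+.5))
P=np.array(P);th=np.linspace(0,2*np.pi,721)
e1=np.cross(ax,[0,0,1.]) if 0 else T[:,1];e2=T[:,2]
def circ(o,r):return np.array([w2px("wrist",o+r*(np.cos(t)*e1+np.sin(t)*e2),c) for t in th])
def res(p):
    o=s["tool_pos"]+p[0]*T[:,1]+p[1]*T[:,2]+p[2]*ax
    q=circ(o,.021);return np.sqrt(((P[:,None]-q[None])**2).sum(2)).min(1)
f=least_squares(res,[0,0,.015],diff_step=1e-3,x_scale=.001)
print("tool-frame offset y,z,up",f.x.round(5),"rms",np.sqrt((f.fun**2).mean()))
for up in(.012,.014,.016):
    g=least_squares(lambda p:res([p[0],p[1],up]),[0,0],x_scale=.001,diff_step=1e-3);print(up,g.x.round(5),np.sqrt((g.fun**2).mean()).round(3))
E
python3 fit.py
python3 - <<'E'
import cv2
cv2.imwrite('pics/w5c.png',cv2.resize(cv2.imread('pics/w5.png')[220:380,220:420],None,fx=3.75,fy=3.75,interpolation=2))
E
```

```text
time_s: 11.52
tool_pos: [0.55, 0.0098, 0.1619]
tool_rot: [0.337, 1.536, -0.322]
wrist_force: [0.5, -0.2, -1.3]
finger_gap: 0.0388
tool [0.55002435 0.00975648 0.16188987] axis [-0.0109 -0.0078  0.9999]
tool-frame offset y,z,up [0.00033 0.00112 0.01343] rms 0.28161583745176005
0.012 [0.00037 0.0022 ] 0.28
0.014 [0.00035 0.0007 ] 0.284
0.016 [ 0.00031 -0.0008 ] 0.312
```

View pics/w5c.png

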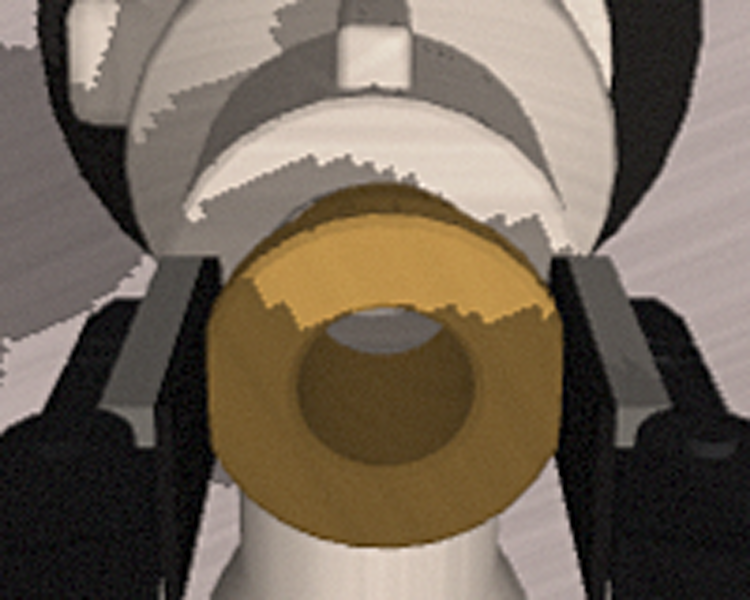

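```bash
cat > hub.py <<'E'
from h import *
from scipy.optimize import least_squares
s=observe();c=cam("wrist")
# crop px of hub's upper outer edge
Q=np.array([(378,97),(440,108),(320,107),(270,132),(490,132),(230,160),(525,160),(545,185)],float)/3.75+220
W=np.array([px2w("wrist",u,v,.15,c)[:2] for u,v in Q])
f=least_squares(lambda p:np.hypot(*(W-p).T)-.028,[.553,.009]);print("hub",f.x,(f.fun*1e3).round(2))
T=cv2.Rodrigues(s["tool_rot"])[0];d=np.r_[f.x,s["tool_pos"][2]]-s["tool_pos"]
print("hub in tool y,z",(T.T@d)[1:], s["tool_pos"])
E
python3 hub.py
```

```text
hub [0.5535679  0.00781151] [ 0.7   0.4   0.27 -0.47  0.02 -0.53 -0.26 -0.6 ]
hub in tool y,z [-0.00032384  0.00399559] [0.55005293 0.00973899 0.1617291 ]
```

```bash
cat > sl.py <<'E'
from h import *
s=observe();c=cam("wrist");T=cv2.Rodrigues(s["tool_rot"])[0];ax=-T[:,0];th=np.linspace(0,6.283,721)
def circ(o,r):return np.array([w2px("wrist",o+r*(np.cos(t)*T[:,1]+np.sin(t)*T[:,2]),c) for t in th])
crop=lambda q:(q-220)*3.75
for y,z,up in((.00035,.0011,.0134),(.00033,0,.015),(.00033,.002,.0125)):
    o=s["tool_pos"]+y*T[:,1]+z*T[:,2]+up*ax
    for n,h,r in(("flangetop",0,.021),("holetop",0,.01),("sleeve-20",-.026,.015),("end",-.028,.0145),("holeend",-.028,.010)):
        q=crop(circ(o+h*ax,r));print(n,"u",q[:,0].min().round(),q[:,0].max().round(),"v",q[:,1].min().round(),q[:,1].max().round())
for z in(.15,):
    for hx,hy in((.553,.0088),(.5536,.0078)):
        T=np.eye(3)[:, [2,0,1]];
        for r in(.028,.0167):
            q=crop(np.array([w2px("wrist",[hx+r*np.cos(t),hy+r*np.sin(t),z],c) for t in th]));print("hub",hx,r,"u",q[:,0].min().round(),q[:,0].max().round(),"v",q[:,1].min().round(),q[:,1].max().round())
E
python3 sl.py
```

```text
flangetop u 193.0 570.0 v 209.0 546.0
holetop u 292.0 471.0 v 303.0 463.0
sleeve-20 u 267.0 496.0 v 176.0 386.0
end u 272.0 491.0 v 174.0 375.0
holeend u 306.0 457.0 v 207.0 345.0
flangetop u 191.0 572.0 v 205.0 546.0
holetop u 291.0 472.0 v 300.0 462.0
sleeve-20 u 266.0 498.0 v 172.0 385.0
end u 271.0 492.0 v 171.0 374.0
holeend u 305.0 458.0 v 203.0 344.0
flangetop u 195.0 568.0 v 214.0 547.0
holetop u 292.0 470.0 v 306.0 465.0
sleeve-20 u 268.0 496.0 v 180.0 389.0
end u 273.0 491.0 v 178.0 378.0
holeend u 307.0 457.0 v 211.0 348.0
hub 0.553 0.028 u 166.0 595.0 v 95.0 485.0
hub 0.553 0.0167 u 253.0 508.0 v 180.0 413.0
hub 0.5536 0.028 u 161.0 589.0 v 103.0 491.0
hub 0.5536 0.0167 u 248.0 503.0 v 187.0 419.0
```

```bash
python3 -m jog '[{"grip":0.03,"travel":[0.0017,-0.0013,0],"spin":0},{"grip":0.03,"travel":[0,0,-0.002],"spin":0},{"grip":0.03,"travel":[0,0,-0.002],"spin":0},{"grip":0.03,"travel":[0,0,0],"spin":0}]'
python3 -m jog '[{"grip":0.03,"travel":[0,-0.001,0],"spin":0},{"grip":0.03,"travel":[0,0,0],"spin":0}]'
python3 -m jog '[{"grip":0.03,"travel":[0,-0.001,-0.0005],"spin":0},{"grip":0.03,"travel":[0,0,0],"spin":0}]'
```

```text
time_s: 12.08
tool_pos: [0.5516, 0.0081, 0.1571]
tool_rot: [0.337, 1.537, -0.322]
wrist_force: [-0.2, 0.2, -1.0]
finger_gap: 0.0388
time_s: 12.32
tool_pos: [0.5513, 0.0074, 0.1566]
tool_rot: [0.337, 1.538, -0.322]
wrist_force: [0.6, -0.3, -0.4]
finger_gap: 0.0388
time_s: 12.58
tool_pos: [0.5515, 0.0071, 0.1561]
tool_rot: [0.339, 1.538, -0.321]
wrist_force: [0.7, 0.1, -1.0]
finger_gap: 0.039
```

It has dropped in: no force at 0.156, which is about 5 mm deep. I'll go a bit deeper.

```bash
python3 -m jog '[{"grip":0.03,"travel":[0,0.0004,-0.0015],"spin":0},{"grip":0.03,"travel":[0,0,0],"spin":0}]'
python3 -m jog '[{"grip":0.03,"travel":[0,0,-0.0015],"spin":0},{"grip":0.03,"travel":[0,0,0],"spin":0}]'
```

```text
time_s: 12.82
tool_pos: [0.5516, 0.0074, 0.1545]
tool_rot: [0.338, 1.538, -0.321]
wrist_force: [0.5, 0.7, -1.1]
finger_gap: 0.0393
time_s: 13.08
tool_pos: [0.5517, 0.0074, 0.1531]
tool_rot: [0.339, 1.538, -0.321]
wrist_force: [1.2, -0.3, -0.3]
finger_gap: 0.0389
```

```bash
python3 -m jog '[{"grip":0.03,"travel":[0,0,-0.0015],"spin":0},{"grip":0.03,"travel":[0,0,0],"spin":0}]'
python3 -m jog '[{"grip":0.07,"travel":[0,0,0],"spin":0},{"grip":0.07,"travel":[0,0,0],"spin":0},{"grip":0.07,"travel":[0,0,0],"spin":0},{"grip":0.07,"travel":[0,0,0],"spin":0}]'
python3 -m jog '[{"grip":0.07,"travel":[0,0,0.03],"spin":0},{"grip":0.07,"travel":[0,0,0.05],"spin":0},{"grip":0.07,"travel":[0,0,0.02],"spin":0},{"grip":0.07,"travel":[0,0,0],"spin":0},{"grip":0.07,"travel":[0,0,0],"spin":0}]'
python3 -c "
from h import *
import pickle
s=observe();print(s['tool_pos'],cv2.Rodrigues(s['tool_rot'])[0].round(3))
pickle.dump(cam('wrist'),open('c6.pkl','wb'));a=snap('wrist','w6');b=snap('scene','s6')
c=lambda i,x,y,w,h:cv2.resize(i[y:y+h,x:x+w],(400,400),interpolation=2)
cv2.imwrite('pics/m6.png',np.hstack([c(a,230,160,180,180),c(b,275,170,100,100)])[:,:,::-1])"
```

```text
time_s: 13.32
tool_pos: [0.5518, 0.0074, 0.1519]
tool_rot: [0.339, 1.537, -0.321]
wrist_force: [0.6, 0.4, 0.5]
finger_gap: 0.0392
time_s: 13.82
tool_pos: [0.5512, 0.007, 0.1516]
tool_rot: [0.338, 1.538, -0.322]
wrist_force: [-0.3, 0.4, 0.5]
finger_gap: 0.0698
time_s: 14.45
tool_pos: [0.5496, 0.0071, 0.2525]
tool_rot: [0.338, 1.542, -0.322]
wrist_force: [-0.0, 0.4, -0.6]
finger_gap: 0.0702
[0.54960218 0.00708418 0.25251215] [[ 0.005  0.408  0.913]
 [ 0.009  0.913 -0.408]
 [-1.     0.01   0.001]]
```

View pics/m6.png

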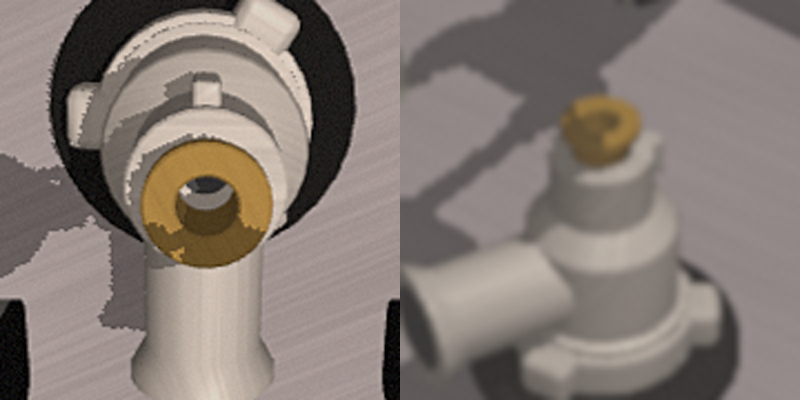

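The bushing stands upright in the hub, released. Next is the thick driver at about (0.475,-0.278).

```bash
python3 -m jog '[{"grip":0.07,"travel":[-0.008,-0.03,0],"spin":0},{"grip":0.07,"travel":[-0.011,-0.042,0],"spin":0},{"grip":0.07,"travel":[-0.011,-0.042,0],"spin":0},{"grip":0.07,"travel":[-0.011,-0.042,0],"spin":0},{"grip":0.07,"travel":[-0.011,-0.042,0],"spin":0}]'
python3 -m jog '[{"grip":0.07,"travel":[-0.008,-0.03,0],"spin":0},{"grip":0.07,"travel":[0,0,0],"spin":0},{"grip":0.07,"travel":[0,0,0],"spin":0},{"grip":0.07,"travel":[0,0,0],"spin":0}]'
python3 - <<'E'
from h import *
s=observe();print(s['tool_pos'],cv2.Rodrigues(s['tool_rot'])[0].round(3)[:,0],s['joint_positions'].round(2))
im=snap('wrist','w7');c=cam('wrist')
for P in([.475,-.278,.132],[.475,-.278,.052],[.5645,-.287,.132]):print(w2px('wrist',P,c).round(1))
cv2.imwrite('pics/w7v.png',im[:,:,::-1])
E
```

```text
time_s: 15.18
tool_pos: [0.494, -0.1923, 0.2457]
tool_rot: [0.335, 1.554, -0.316]
wrist_force: [0.6, -1.0, -0.6]
finger_gap: 0.0699
time_s: 15.68
tool_pos: [0.4838, -0.2239, 0.2418]
tool_rot: [0.341, 1.561, -0.316]
wrist_force: [-0.2, -0.1, 0.0]
finger_gap: 0.0697
[ 0.48376145 -0.22385784  0.24177382] [-0.011  0.018 -1.   ] [-0.57  0.22  1.56  0.01  1.38 -1.72]
[251.  259.4]
[266.1 234.3]
[290.3 356. ]
```

```bash
python3 -m jog '[{"grip":0.07,"travel":[-0.004,-0.027,0],"spin":0},{"grip":0.07,"travel":[-0.004,-0.025,0],"spin":0},{"grip":0.07,"travel":[0,0,0],"spin":0},{"grip":0.07,"travel":[0,0,0],"spin":0}]'
python3 - <<'E'
from h import *
s=observe();print(s['tool_pos'],cv2.Rodrigues(s['tool_rot'])[0].round(3)[:,0])
im=snap('wrist','w8');c=cam('wrist');g=cv2.cvtColor(im,cv2.COLOR_RGB2GRAY)
for z,r in((.132,.014),(.052,.023)):
    u=w2px('wrist',[.475,-.278,z],c);p,R,t=c;d=(R@np.array([.475,-.278,z])+t)[2];rr=p['fx']*r/d
    print('pred',u.round(1),'r',rr.round(1))
    m=cv2.HoughCircles(cv2.medianBlur(g,5),cv2.HOUGH_GRADIENT,1,5,param1=80,param2=12,minRadius=int(rr*.85),maxRadius=int(rr*1.15))
    if m is not None:
        for a in m[0]:
            if np.hypot(*(a[:2]-u))<30:print(a,px2w('wrist',a[0],a[1],z,c).round(4))
E
```

```text
time_s: 16.23
tool_pos: [0.477, -0.2723, 0.242]
tool_rot: [0.337, 1.561, -0.31]
wrist_force: [-0.0, -0.4, -0.0]
finger_gap: 0.0699
[ 0.4770283  -0.2722803   0.24200406] [-0.011  0.02  -1.   ]
pred [311.6 242.1] r 18.3
[306.5 241.5  16.9] [ 0.473  -0.2814  0.132 ]
[310.5 216.5  20.4] [ 0.4565 -0.2707  0.132 ]
[308.5 223.5  15.8] [ 0.4608 -0.2742  0.132 ]
[303.5 225.5  20.4] [ 0.4607 -0.2783  0.132 ]
[309.5 237.5  16. ] [ 0.471 -0.278  0.132]
pred [313.  220.7] r 23.3
[308.5 218.5  23.2] [ 0.4712 -0.2811  0.052 ]
[300.5 235.5  25.4] [ 0.4838 -0.2955  0.052 ]
[304.5 224.5  19.6] [ 0.4752 -0.2872  0.052 ]
```

```bash
python3 -m jog '[{"grip":0.07,"travel":[-0.0035,-0.008,-0.03],"spin":0},{"grip":0.07,"travel":[0,0,-0.04],"spin":0},{"grip":0.07,"travel":[0,0,-0.03],"spin":0},{"grip":0.07,"travel":[0,0,0],"spin":0},{"grip":0.07,"travel":[0,0,0],"spin":0}]'
```

```text
time_s: 16.9
tool_pos: [0.4757, -0.2764, 0.1424]
tool_rot: [0.332, 1.556, -0.306]
wrist_force: [-0.1, 0.2, 0.9]
finger_gap: 0.0699
```

```bash
python3 -m jog '[{"grip":0.07,"travel":[-0.002,-0.004,-0.02],"spin":0},{"grip":0.07,"travel":[0,0,-0.02],"spin":0},{"grip":0.07,"travel":[0,0,-0.01],"spin":0},{"grip":0.07,"travel":[0,0,0],"spin":0},{"grip":0.07,"travel":[0,0,0],"spin":0}]'
python3 - <<'E'
from h import *
s=observe();print(s['tool_pos'],cv2.Rodrigues(s['tool_rot'])[0].round(3)[:,0])
im=snap('wrist','w9');cv2.imwrite('pics/w9v.png',im[:,:,::-1])
E
```

```text
time_s: 17.52
tool_pos: [0.4786, -0.2828, 0.0989]
tool_rot: [0.325, 1.543, -0.309]
wrist_force: [-0.8, -1.3, -0.4]
finger_gap: 0.07
[ 0.4786357  -0.28280499  0.0989387 ] [ 0.006  0.009 -1.   ]
```

```bash
python3 -m jog '[{"grip":0.07,"travel":[-0.005,0.002,0],"spin":0},{"grip":0.07,"travel":[0,0,0],"spin":0},{"grip":0.07,"travel":[0,0,-0.012],"spin":0},{"grip":0.07,"travel":[0,0,0],"spin":0},{"grip":0.07,"travel":[0,0,0],"spin":0}]'
python3 - <<'E'
from h import *
s=observe();print(s['tool_pos'],cv2.Rodrigues(s['tool_rot'])[0].round(3)[:,0])
im=snap('wrist','w10');c=cam('wrist');print(w2px('wrist',[.4735,-.2805,.132],c),w2px('wrist',[.4735,-.2805,.064],c),w2px('wrist',[.475,-.278,.132],c))
E
```

```text
time_s: 18.2
tool_pos: [0.4735, -0.2808, 0.087]
tool_rot: [0.324, 1.542, -0.309]
wrist_force: [0.7, -0.1, -0.5]
finger_gap: 0.0698
[ 0.47347331 -0.28084144  0.08699876] [ 0.007  0.008 -1.   ]
[322.85678182 368.81977515] [321.27899088 285.16750644] [331.62421532 369.78178028]
```

View pics/w10.png

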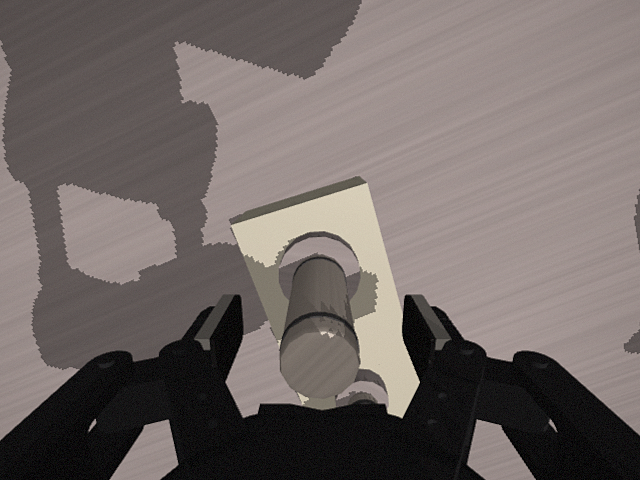

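The thick driver's handle top is at (320,360), about 2.5 mm behind the TCP. I'll correct for that, lower and grip. This was my last picture, so from here I go by numbers.

```bash
python3 -m jog '[{"grip":0.07,"travel":[-0.0025,0.0008,-0.005],"spin":0},{"grip":0.07,"travel":[0,0,0],"spin":0},{"grip":0.07,"travel":[0,0,-0.005],"spin":0},{"grip":0.07,"travel":[0,0,0],"spin":0},{"grip":0.07,"travel":[0,0,0],"spin":0}]'
```

```text
time_s: 18.88
tool_pos: [0.4707, -0.28, 0.0762]
tool_rot: [0.324, 1.542, -0.309]
wrist_force: [-1.0, -0.2, -0.6]
finger_gap: 0.0699
```

```bash
python3 -m jog '[{"grip":0.015,"travel":[0,0,0],"spin":0},{"grip":0.015,"travel":[0,0,0],"spin":0},{"grip":0.015,"travel":[0,0,0],"spin":0},{"grip":0.015,"travel":[0,0,0],"spin":0},{"grip":0.015,"travel":[0,0,0],"spin":0}]'
python3 -c "
from h import *
s=observe();print(s['tool_pos'],cv2.Rodrigues(s['tool_rot'])[0].round(4)[:,0])"
python3 -m jog '[{"grip":0.015,"travel":[0,0,0.01],"spin":0},{"grip":0.015,"travel":[0,0,0.02],"spin":0},{"grip":0.015,"travel":[0,0,0.03],"spin":0},{"grip":0.015,"travel":[0,0,0.04],"spin":0},{"grip":0.015,"travel":[0,0,0.05],"spin":0}]'
```

```text
time_s: 19.5
tool_pos: [0.4709, -0.2805, 0.0765]
tool_rot: [0.324, 1.542, -0.31]
wrist_force: [-0.3, 0.4, -0.9]
finger_gap: 0.0264
[ 0.47086483 -0.28046907  0.07651998] [ 0.0072  0.0074 -0.9999]
time_s: 20.12
tool_pos: [0.4655, -0.2752, 0.2244]
tool_rot: [0.333, 1.559, -0.303]
wrist_force: [0.2, -0.5, -4.1]
finger_gap: 0.0267
```

```bash
python3 -m jog '[{"grip":0.015,"travel":[0,0,0.025],"spin":0},{"grip":0.015,"travel":[0.006,0.02,0.005],"spin":0},{"grip":0.015,"travel":[0.011,0.036,0],"spin":0},{"grip":0.015,"travel":[0.011,0.036,0],"spin":0},{"grip":0.015,"travel":[0.011,0.036,0],"spin":0}]'
python3 -m jog '[{"grip":0.015,"travel":[0.011,0.036,0],"spin":0},{"grip":0.015,"travel":[0.011,0.036,0],"spin":0},{"grip":0.015,"travel":[0.008,0.025,0],"spin":0},{"grip":0.015,"travel":[0,0,0],"spin":0},{"grip":0.015,"travel":[0,0,0],"spin":0}]'
```

```text
time_s: 20.75
tool_pos: [0.5042, -0.1414, 0.2562]
tool_rot: [0.338, 1.558, -0.305]
wrist_force: [0.0, -0.1, -4.8]
finger_gap: 0.0267
time_s: 21.38
tool_pos: [0.5293, -0.0308, 0.2494]
tool_rot: [0.338, 1.575, -0.295]
wrist_force: [-0.7, 0.6, -4.5]
finger_gap: 0.0268
```

```bash
python3 -m jog '[{"grip":0.015,"travel":[0.012,0.019,0],"spin":0},{"grip":0.015,"travel":[0.008,0.015,0],"spin":0},{"grip":0.015,"travel":[0,0,0],"spin":0},{"grip":0.015,"travel":[0,0,0],"spin":0},{"grip":0.015,"travel":[0,0,0],"spin":0}]'
python3 - <<'E'
from h import *
s=observe();T=cv2.Rodrigues(s['tool_rot'])[0];print(s['tool_pos'],T.round(4)[:,0])
# pilot nose: below TCP along tool x
print('nose',s['tool_pos']+T[:,0]*.0565)
E
```

```text
time_s: 22.0
tool_pos: [0.5474, 0.0015, 0.2479]
tool_rot: [0.338, 1.58, -0.301]
wrist_force: [-0.4, -0.0, -4.1]
finger_gap: 0.0268
[0.54735118 0.00146016 0.24786206] [-0.027   0.0297 -0.9992]
nose [0.54582716 0.00313909 0.19140758]
```

```bash
python3 -c "
from h import *
for r in([.341,1.561,-.316],[.337,1.561,-.31],[.332,1.556,-.306],[.325,1.543,-.309],[.324,1.542,-.31],[.333,1.559,-.303],[.338,1.558,-.305],[.338,1.575,-.295],[.338,1.58,-.301]):print(cv2.Rodrigues(np.array(r))[0][:,0].round(4))"
```

```text
[-0.0116  0.0186 -0.9998]
[-0.0106  0.0196 -0.9998]
[-0.0053  0.0179 -0.9998]
[ 0.0063  0.009  -0.9999]
[ 0.0071  0.0076 -0.9999]
[-0.0076  0.0209 -0.9998]
[-0.0067  0.0227 -0.9997]
[-0.0214  0.032  -0.9993]
[-0.0273  0.0294 -0.9992]
```

```bash
for i in 1; do python3 -m jog '[{"grip":0.015,"travel":[0.002,0.003,0.015],"spin":0},{"grip":0.015,"travel":[0,0,0],"spin":0},{"grip":0.015,"travel":[0,0,0.015],"spin":0},{"grip":0.015,"travel":[0,0,0],"spin":0}]'; done
python3 -m jog '[{"grip":0.015,"travel":[0.002,0.003,0.015],"spin":0},{"grip":0.015,"travel":[0,0,0],"spin":0},{"grip":0.015,"travel":[0,0,0.015],"spin":0},{"grip":0.015,"travel":[0,0,0],"spin":0}]'
python3 -m jog '[{"grip":0.015,"travel":[0,0,-0.03],"spin":0},{"grip":0.015,"travel":[0,0,-0.03],"spin":0},{"grip":0.015,"travel":[0,0,0],"spin":0},{"grip":0.015,"travel":[0,0,0],"spin":0}]'
python3 - <<'E'
from h import *
s=observe();T=cv2.Rodrigues(s['tool_rot'])[0];print(s['tool_pos'],T.round(4)[:,0])
print('nose',s['tool_pos']+(T[:,0]-[.0072,.0074,0])*.0565)
E
```

```text
time_s: 22.5
tool_pos: [0.5498, 0.0037, 0.2812]
tool_rot: [0.339, 1.577, -0.302]
wrist_force: [0.0, 0.5, -4.1]
finger_gap: 0.0268
time_s: 23.0
tool_pos: [0.552, 0.007, 0.3135]
tool_rot: [0.339, 1.577, -0.302]
wrist_force: [0.1, 0.3, -3.6]
finger_gap: 0.027
time_s: 23.5
tool_pos: [0.5525, 0.0068, 0.2536]
tool_rot: [0.339, 1.574, -0.302]
wrist_force: [-0.1, -0.9, -4.3]
finger_gap: 0.027
[0.55248593 0.00679531 0.25364621] [-0.0219  0.0285 -0.9994]
nose [0.55084093 0.0079897  0.1971828 ]
```

```bash
python3 -m jog '[{"grip":0.015,"travel":[0.0017,0.0004,-0.01],"spin":0},{"grip":0.015,"travel":[0,0,0],"spin":0},{"grip":0.015,"travel":[0,0,-0.01],"spin":0},{"grip":0.015,"travel":[0,0,0],"spin":0},{"grip":0.015,"travel":[0,0,0],"spin":0}]'
python3 -m jog '[{"grip":0.015,"travel":[0,0,-0.005],"spin":0},{"grip":0.015,"travel":[0,0,0],"spin":0}]'
python3 -m jog '[{"grip":0.015,"travel":[0,0,-0.003],"spin":0},{"grip":0.015,"travel":[0,0,0],"spin":0}]'
```

```text
time_s: 24.12
tool_pos: [0.5557, 0.0071, 0.2348]
tool_rot: [0.339, 1.57, -0.301]
wrist_force: [1.1, 0.1, -4.0]
finger_gap: 0.0272
time_s: 24.38
tool_pos: [0.5557, 0.007, 0.2296]
tool_rot: [0.339, 1.57, -0.301]
wrist_force: [0.3, 0.5, -4.9]
finger_gap: 0.0265
time_s: 24.62
tool_pos: [0.5557, 0.0071, 0.2264]
tool_rot: [0.339, 1.57, -0.301]
wrist_force: [-0.3, 0.0, -4.4]
finger_gap: 0.0267
```

```bash
python3 -m jog '[{"grip":0.015,"travel":[-0.001,0.0003,-0.003],"spin":0},{"grip":0.015,"travel":[0,0,0],"spin":0}]'
python3 -m jog '[{"grip":0.015,"travel":[0,0,-0.004],"spin":0},{"grip":0.015,"travel":[0,0,0],"spin":0}]'
python3 -m jog '[{"grip":0.015,"travel":[0,0,-0.003],"spin":0},{"grip":0.015,"travel":[0,0,0],"spin":0}]'
```

```text
time_s: 24.88
tool_pos: [0.5547, 0.0074, 0.2233]
tool_rot: [0.339, 1.57, -0.301]
wrist_force: [-0.3, 0.4, -4.9]
finger_gap: 0.0266
time_s: 25.12
tool_pos: [0.5546, 0.0074, 0.2192]
tool_rot: [0.339, 1.57, -0.301]
wrist_force: [-0.2, -0.4, -4.7]
finger_gap: 0.0263
time_s: 25.38
tool_pos: [0.5543, 0.0074, 0.2158]
tool_rot: [0.339, 1.57, -0.301]
wrist_force: [-1.5, -0.6, -4.4]
finger_gap: 0.0267
```

The pilot is in the bushing. I'll go on down until the face touches.

```bash
python3 -m jog '[{"grip":0.015,"travel":[-0.0007,0,-0.003],"spin":0},{"grip":0.015,"travel":[0,0,0],"spin":0}]'
python3 -m jog '[{"grip":0.015,"travel":[0,0,-0.003],"spin":0},{"grip":0.015,"travel":[0,0,0],"spin":0}]'
python3 -m jog '[{"grip":0.015,"travel":[0,0,-0.002],"spin":0},{"grip":0.015,"travel":[0,0,0],"spin":0}]'
python3 -m jog '[{"grip":0.015,"travel":[0,0,-0.002],"spin":0},{"grip":0.015,"travel":[0,0,0],"spin":0}]'
```

```text
time_s: 25.62
tool_pos: [0.5538, 0.0074, 0.2126]
tool_rot: [0.339, 1.57, -0.301]
wrist_force: [0.9, -0.1, -4.0]
finger_gap: 0.0268
time_s: 25.88
tool_pos: [0.5537, 0.0074, 0.2094]
tool_rot: [0.339, 1.57, -0.301]
wrist_force: [-0.4, -0.2, -4.1]
finger_gap: 0.027
time_s: 26.12
tool_pos: [0.5536, 0.0073, 0.2073]
tool_rot: [0.339, 1.57, -0.301]
wrist_force: [-0.3, -0.2, -4.5]
finger_gap: 0.0265
time_s: 26.38
tool_pos: [0.5535, 0.0074, 0.2051]
tool_rot: [0.339, 1.571, -0.301]
wrist_force: [-0.8, -1.1, -4.4]
finger_gap: 0.0269
```

```bash
python3 -m jog '[{"grip":0.015,"travel":[0,0,-0.002],"spin":0},{"grip":0.015,"travel":[0,0,0],"spin":0}]'
python3 -m jog '[{"grip":0.015,"travel":[0,0,-0.002],"spin":0},{"grip":0.015,"travel":[0,0,0],"spin":0}]'
python3 -m jog '[{"grip":0.015,"travel":[0,0,-0.002],"spin":0},{"grip":0.015,"travel":[0,0,0],"spin":0}]'
python3 -m jog '[{"grip":0.015,"travel":[0,0,-0.002],"spin":0},{"grip":0.015,"travel":[0,0,0],"spin":0}]'
```

```text
time_s: 26.62
tool_pos: [0.5532, 0.0071, 0.2034]
tool_rot: [0.338, 1.571, -0.302]
wrist_force: [-0.7, 0.8, -3.4]
finger_gap: 0.0266
time_s: 26.88
tool_pos: [0.5531, 0.007, 0.202]
tool_rot: [0.338, 1.57, -0.302]
wrist_force: [-1.3, -0.1, -0.9]
finger_gap: 0.0269
time_s: 27.12
tool_pos: [0.5532, 0.007, 0.2007]
tool_rot: [0.338, 1.57, -0.302]
wrist_force: [-2.3, -0.4, -0.4]
finger_gap: 0.0266
time_s: 27.38
tool_pos: [0.5532, 0.007, 0.1994]
tool_rot: [0.338, 1.569, -0.302]
wrist_force: [-3.0, -0.1, 2.3]
finger_gap: 0.0266
```

```bash
python3 -m jog '[{"grip":0.015,"travel":[-0.0008,0,-0.002],"spin":0},{"grip":0.015,"travel":[0,0,-0.001],"spin":0}]'
python3 -m jog '[{"grip":0.015,"travel":[-0.0008,0,-0.002],"spin":0},{"grip":0.015,"travel":[0,0,-0.001],"spin":0}]'
python3 -m jog '[{"grip":0.015,"travel":[0,0,-0.002],"spin":0},{"grip":0.015,"travel":[0,0,-0.001],"spin":0}]'
```

```text
time_s: 27.62
tool_pos: [0.5531, 0.007, 0.197]
tool_rot: [0.338, 1.567, -0.301]
wrist_force: [-2.3, 0.2, 3.5]
finger_gap: 0.0267
time_s: 27.88
tool_pos: [0.5529, 0.007, 0.1944]
tool_rot: [0.338, 1.565, -0.301]
wrist_force: [-2.4, 0.3, 4.6]
finger_gap: 0.0268
time_s: 28.12
tool_pos: [0.5529, 0.007, 0.192]
tool_rot: [0.338, 1.565, -0.301]
wrist_force: [-2.2, -0.0, 5.9]
finger_gap: 0.0268
```

```bash
python3 -m jog '[{"grip":0.015,"travel":[0,0,-0.002],"spin":0},{"grip":0.015,"travel":[0,0,-0.002],"spin":0}]'
python3 -m jog '[{"grip":0.015,"travel":[0,0,-0.002],"spin":0},{"grip":0.015,"travel":[0,0,-0.002],"spin":0}]'
python3 -m jog '[{"grip":0.015,"travel":[0,0,-0.002],"spin":0}]'
```

```text
time_s: 28.38
tool_pos: [0.5528, 0.0071, 0.1891]
tool_rot: [0.338, 1.564, -0.301]
wrist_force: [-3.7, 0.4, 10.0]
finger_gap: 0.0266
time_s: 28.62
tool_pos: [0.5529, 0.0071, 0.1881]
tool_rot: [0.338, 1.562, -0.3]
wrist_force: [-4.7, 0.3, 13.9]
finger_gap: 0.0266
time_s: 28.75
tool_pos: [0.5528, 0.0071, 0.1879]
tool_rot: [0.338, 1.561, -0.3]
wrist_force: [-4.7, -0.2, 14.0]
finger_gap: 0.0267
```

Stiffness is now about that of the pad (4 N/mm), and the height matches home. I'll make the firm push.

```bash
python3 -m jog '[{"grip":0.015,"travel":[0,0,-0.003],"spin":0},{"grip":0.015,"travel":[0,0,-0.003],"spin":0}]'
python3 -m jog '[{"grip":0.015,"travel":[0,0,-0.003],"spin":0}]'
python3 -m jog '[{"grip":0.015,"travel":[0,0,-0.003],"spin":0}]'
```

```text
time_s: 29.0
tool_pos: [0.5527, 0.0071, 0.1868]
tool_rot: [0.337, 1.558, -0.3]
wrist_force: [-6.8, 1.0, 18.3]
finger_gap: 0.0265
time_s: 29.12
tool_pos: [0.5526, 0.0071, 0.1866]
tool_rot: [0.337, 1.556, -0.3]
wrist_force: [-7.9, 0.5, 18.6]
finger_gap: 0.0265
time_s: 29.25
tool_pos: [0.5526, 0.0071, 0.1865]
tool_rot: [0.337, 1.554, -0.299]
wrist_force: [-6.8, -0.1, 19.0]
finger_gap: 0.0267
```

```bash
python3 -m jog '[{"grip":0.015,"travel":[-0.0015,0,-0.003],"spin":0},{"grip":0.015,"travel":[-0.0015,0,-0.003],"spin":0}]'
python3 -m jog '[{"grip":0.015,"travel":[0,0,-0.004],"spin":0},{"grip":0.015,"travel":[0,0,-0.004],"spin":0}]'
python3 -c "
from h import *
im=snap('scene','s11');im=snap('side','d11');s=observe();print(s['tool_pos'],s['wrist_force'],cv2.Rodrigues(s['tool_rot'])[0].round(4)[:,0])"
```

```text
time_s: 29.5
tool_pos: [0.5521, 0.0072, 0.1868]
tool_rot: [0.337, 1.545, -0.297]
wrist_force: [-3.7, 0.1, 17.0]
finger_gap: 0.0265
time_s: 29.75
tool_pos: [0.5521, 0.0072, 0.1855]
tool_rot: [0.336, 1.54, -0.297]
wrist_force: [-8.1, 0.3, 23.0]
finger_gap: 0.0266
[0.55213375 0.00718299 0.18555121] [-7.49436998  0.17830535 21.07986088] [ 0.0125  0.023  -0.9997]
```

```bash
python3 -m jog '[{"grip":0.015,"travel":[0,0,0.004],"spin":0},{"grip":0.015,"travel":[0,0,0.006],"spin":0},{"grip":0.015,"travel":[0,0,0.006],"spin":0},{"grip":0.015,"travel":[0,0,0],"spin":0},{"grip":0.015,"travel":[0,0,0],"spin":0}]'
python3 - <<'E'
from h import *
for n in('side','scene'):
    im=snap(n,n+'12')[:,:,::-1].copy();h=cv2.cvtColor(im,cv2.COLOR_BGR2HSV);m=(h[...,1]>100)&(h[...,2]>25)&(h[...,0]>8)&(h[...,0]<32)
    c=cam(n);u,v=w2px(n,[.553,.0088,.153],c).astype(int)
    sub=m[v-40:v+40,u-40:u+40];ys,xs=np.where(sub)
    print(n,'c',(u,v),'n',len(ys), (xs.min()+u-40,xs.max()+u-40,ys.min()+v-40,ys.max()+v-40) if len(ys) else '')
    # predicted extents of flange at shoulder gap g
    for g in(0,.002,.004,.012):
        q=np.array([w2px(n,[.553+.021*np.cos(t),.0088+.021*np.sin(t),.15+g+k],c) for t in np.linspace(0,6.28,90) for k in(0,.006)])
        print(g,q.min(0).round(1)[[0]],q.max(0).round(1)[[0]],q[:,1].min().round(1),q[:,1].max().round(1))
    from collections import Counter
    print(sorted(Counter(ys+v-40).items()))
s=observe();print(s['tool_pos'],s['wrist_force'])
E
```

```text
time_s: 30.48
tool_pos: [0.5514, 0.0076, 0.1994]
tool_rot: [0.337, 1.543, -0.297]
wrist_force: [-0.6, -0.1, -4.0]
finger_gap: 0.0269
side c (np.int64(348), np.int64(230)) n 82 (np.int64(339), np.int64(358), np.int64(231), np.int64(238))
0 [337.9] [358.4] 223.6 238.2
0.002 [337.9] [358.4] 222.8 237.4
0.004 [338.] [358.5] 222.1 236.7
0.012 [338.1] [358.7] 219.0 233.6
[(np.int64(231), 2), (np.int64(232), 5), (np.int64(233), 9), (np.int64(234), 19), (np.int64(235), 17), (np.int64(236), 15), (np.int64(237), 11), (np.int64(238), 4)]
scene c (np.int64(325), np.int64(206)) n 31 (np.int64(317), np.int64(332), np.int64(208), np.int64(211))
0 [315.1] [335.4] 198.7 213.8
0.002 [315.1] [335.4] 198.0 213.0
0.004 [315.] [335.4] 197.2 212.3
0.012 [314.9] [335.4] 194.2 209.3
[(np.int64(208), 1), (np.int64(209), 6), (np.int64(210), 14), (np.int64(211), 10)]
[0.5513405  0.0075613  0.19960657] [-0.21902383  0.04330678 -4.08896087]
```

Side view: the flange's lower edge is at row 238, as predicted for a zero gap (row 238.2). I'll lift out and check it again with the driver clear.

```bash
python3 -m jog '[{"grip":0.015,"travel":[0,0,0.012],"spin":0},{"grip":0.015,"travel":[0,0,0.015],"spin":0},{"grip":0.015,"travel":[0,0,0.02],"spin":0},{"grip":0.015,"travel":[0,0,0.012],"spin":0},{"grip":0.015,"travel":[0,0,0],"spin":0}]'
python3 - <<'E'
from h import *
from scipy.optimize import least_squares
for n in('side','scene'):
    im=snap(n,n+'13')[:,:,::-1].copy();h=cv2.cvtColor(im,cv2.COLOR_BGR2HSV);m=(h[...,1]>100)&(h[...,2]>25)&(h[...,0]>8)&(h[...,0]<32)
    c=cam(n);u,v=w2px(n,[.553,.0088,.153],c).astype(int)
    ys,xs=np.where(m[v-40:v+40,u-40:u+40]);print(n,len(ys),xs.min()+u-40,xs.max()+u-40,ys.min()+v-40,ys.max()+v-40)
s=observe();print(s['tool_pos'],s['wrist_force'],cv2.Rodrigues(s['tool_rot'])[0].round(4)[:,0])
E
```

```text
time_s: 31.2
tool_pos: [0.5522, 0.0075, 0.2638]
tool_rot: [0.337, 1.54, -0.296]
wrist_force: [-0.1, -0.5, -4.2]
finger_gap: 0.0268
side 219 339 358 225 238
scene 182 316 333 200 211
[0.5513472  0.00758948 0.26228108] [-0.63468737  0.27254499 -4.85091525] [ 0.01    0.0239 -0.9997]
```

Extents in both views match a gap of about 0, so it is seated. Now I'll return the driver to TCP (0.471,-0.2805).

```bash
python3 -m jog '[{"grip":0.015,"travel":[-0.006,-0.02,0],"spin":0},{"grip":0.015,"travel":[-0.01,-0.036,0],"spin":0},{"grip":0.015,"travel":[-0.01,-0.036,0],"spin":0},{"grip":0.015,"travel":[-0.01,-0.036,0],"spin":0},{"grip":0.015,"travel":[-0.01,-0.036,0],"spin":0}]'
python3 -m jog '[{"grip":0.015,"travel":[-0.01,-0.036,0],"spin":0},{"grip":0.015,"travel":[-0.008,-0.03,0],"spin":0},{"grip":0.015,"travel":[-0.004,-0.016,0],"spin":0},{"grip":0.015,"travel":[0,0,0],"spin":0},{"grip":0.015,"travel":[0,0,0],"spin":0}]'
```

```text
time_s: 31.92
tool_pos: [0.502, -0.1572, 0.2575]
tool_rot: [0.334, 1.552, -0.291]
wrist_force: [0.2, -0.0, -4.1]
finger_gap: 0.0267
time_s: 32.55
tool_pos: [0.4772, -0.2417, 0.2537]
tool_rot: [0.341, 1.558, -0.29]
wrist_force: [-0.1, 0.7, -4.4]
finger_gap: 0.0268
```

```bash
python3 -m jog '[{"grip":0.015,"travel":[-0.004,-0.02,-0.02],"spin":0},{"grip":0.015,"travel":[-0.003,-0.019,-0.04],"spin":0},{"grip":0.015,"travel":[0,0,-0.03],"spin":0},{"grip":0.015,"travel":[0,0,0],"spin":0},{"grip":0.015,"travel":[0,0,0],"spin":0}]'
python3 - <<'E'
from h import *
s=observe();T=cv2.Rodrigues(s['tool_rot'])[0];print(s['tool_pos'],T.round(4)[:,0])
print('nose',s['tool_pos']+(T[:,0]-[.0072,.0074,0])*.0565)
E
```

```text
time_s: 33.17
tool_pos: [0.4737, -0.276, 0.1641]
tool_rot: [0.335, 1.553, -0.283]
wrist_force: [0.5, -1.0, -3.6]
finger_gap: 0.0268
[ 0.47373564 -0.27603672  0.16406592] [ 0.0021  0.0334 -0.9994]
nose [ 0.47344767 -0.27456752  0.10759757]
```

```bash
python3 -m jog '[{"grip":0.015,"travel":[-0.0025,-0.0055,-0.015],"spin":0},{"grip":0.015,"travel":[0,0,0],"spin":0},{"grip":0.015,"travel":[0,0,-0.02],"spin":0},{"grip":0.015,"travel":[0,0,-0.01],"spin":0},{"grip":0.015,"travel":[0,0,0],"spin":0}]'
python3 -m jog '[{"grip":0.015,"travel":[0,0,0],"spin":0}]'
```

```text
time_s: 33.8
tool_pos: [0.4737, -0.2829, 0.1215]
tool_rot: [0.331, 1.546, -0.285]
wrist_force: [-0.4, -0.0, -3.5]
finger_gap: 0.0266
time_s: 33.92
tool_pos: [0.4741, -0.2832, 0.1221]
tool_rot: [0.331, 1.545, -0.285]
wrist_force: [0.4, -0.0, -3.7]
finger_gap: 0.0268
```

```bash
python3 -m jog '[{"grip":0.015,"travel":[-0.0032,0.002,-0.008],"spin":0},{"grip":0.015,"travel":[0,0,0],"spin":0},{"grip":0.015,"travel":[0,0,-0.008],"spin":0},{"grip":0.015,"travel":[0,0,0],"spin":0}]'
python3 -m jog '[{"grip":0.015,"travel":[0,0,-0.008],"spin":0},{"grip":0.015,"travel":[0,0,0],"spin":0}]'
```

```text
time_s: 34.42
tool_pos: [0.471, -0.2814, 0.1061]
tool_rot: [0.33, 1.543, -0.286]
wrist_force: [0.1, 0.4, -4.7]
finger_gap: 0.0266
time_s: 34.67
tool_pos: [0.4711, -0.2814, 0.0974]
tool_rot: [0.33, 1.543, -0.286]
wrist_force: [0.2, 0.1, -4.7]
finger_gap: 0.0266
```

```bash
python3 -m jog '[{"grip":0.015,"travel":[0,0,-0.006],"spin":0},{"grip":0.015,"travel":[0,0,0],"spin":0}]'
python3 -m jog '[{"grip":0.015,"travel":[0,0.0005,-0.006],"spin":0},{"grip":0.015,"travel":[0,0,0],"spin":0}]'
python3 -m jog '[{"grip":0.015,"travel":[0,0,-0.004],"spin":0},{"grip":0.015,"travel":[0,0,0],"spin":0}]'
```

```text
time_s: 34.92
tool_pos: [0.4712, -0.2815, 0.0909]
tool_rot: [0.33, 1.543, -0.286]
wrist_force: [0.1, -0.4, -4.2]
finger_gap: 0.0266
time_s: 35.17
tool_pos: [0.4713, -0.281, 0.0846]
tool_rot: [0.33, 1.543, -0.286]
wrist_force: [0.4, -0.4, -4.1]
finger_gap: 0.0268
time_s: 35.42
tool_pos: [0.4713, -0.281, 0.0804]
tool_rot: [0.33, 1.543, -0.286]
wrist_force: [-0.1, 0.1, -4.2]
finger_gap: 0.0267
```

```bash
python3 -m jog '[{"grip":0.015,"travel":[0,0.0004,-0.002],"spin":0},{"grip":0.015,"travel":[0,0,0],"spin":0}]'
python3 -m jog '[{"grip":0.015,"travel":[0,0,-0.0015],"spin":0},{"grip":0.015,"travel":[0,0,0],"spin":0}]'
python3 -m jog '[{"grip":0.015,"travel":[0,0,-0.001],"spin":0},{"grip":0.015,"travel":[0,0,0],"spin":0}]'
```

```text
time_s: 35.67
tool_pos: [0.4714, -0.2807, 0.0784]
tool_rot: [0.33, 1.542, -0.286]
wrist_force: [0.1, 0.1, -4.7]
finger_gap: 0.0266
time_s: 35.92
tool_pos: [0.4717, -0.2809, 0.077]
tool_rot: [0.33, 1.542, -0.286]
wrist_force: [-0.3, -0.6, -4.2]
finger_gap: 0.0269
time_s: 36.17
tool_pos: [0.4718, -0.2809, 0.0769]
tool_rot: [0.329, 1.541, -0.286]
wrist_force: [-0.5, -0.6, -3.5]
finger_gap: 0.0269
```

The disc is on the rack. Release and go straight up.

```bash
python3 -m jog '[{"grip":0.015,"travel":[0,0,-0.0007],"spin":0},{"grip":0.04,"travel":[0,0,0],"spin":0},{"grip":0.07,"travel":[0,0,0],"spin":0},{"grip":0.07,"travel":[0,0,0],"spin":0},{"grip":0.07,"travel":[0,0,0],"spin":0}]'
python3 -m jog '[{"grip":0.07,"travel":[0,0,0.015],"spin":0},{"grip":0.07,"travel":[0,0,0.03],"spin":0},{"grip":0.07,"travel":[0,0,0.04],"spin":0},{"grip":0.07,"travel":[0,0,0.05],"spin":0},{"grip":0.07,"travel":[0,0,0.04],"spin":0}]'
python3 -m jog '[{"grip":0.07,"travel":[0,0,0],"spin":0},{"grip":0.07,"travel":[0,0,0],"spin":0},{"grip":0.07,"travel":[0,0,0],"spin":0},{"grip":0.07,"travel":[0,0,0],"spin":0}]'
python3 - <<'E'
from h import *
a=cv2.imread('pics/scene0.png');b=snap('scene','s20')[:,:,::-1].copy()
g=lambda i:cv2.cvtColor(i,cv2.COLOR_BGR2GRAY).astype(np.float32)
# compare driver appearance (top handle, disc, thin driver, other parts) before/after
A=g(a);B=g(b)
for n,(x,y,w,h) in dict(thick=(240,147,26,42),thin=(214,165,22,40),knife=(410,265,32,27),small=(456,266,20,20),washer=(464,303,30,26),jar=(360,333,40,50),torch=(275,325,65,58),plate=(164,236,36,28)).items():
    t=A[y:y+h,x:x+w];r=cv2.matchTemplate(B[y-8:y+h+8,x-8:x+w+8],t,cv2.TM_CCOEFF_NORMED);_,v,_,l=cv2.minMaxLoc(r);print(n,(l[0]-8,l[1]-8),round(v,3))
h=cv2.cvtColor(b,cv2.COLOR_BGR2HSV);m=(h[...,1]>100)&(h[...,2]>25)&(h[...,0]>8)&(h[...,0]<32);ys,xs=np.where(m[166:246,285:365]);print('flange',xs.min()+285,xs.max()+285,ys.min()+166,ys.max()+166,len(ys))
s=observe();print(s['tool_pos'],s['wrist_force'],s['time_s'])
E
```

```text
time_s: 36.8
tool_pos: [0.4732, -0.2821, 0.0775]
tool_rot: [0.328, 1.537, -0.288]
wrist_force: [-0.1, -0.7, -0.5]
finger_gap: 0.0702
time_s: 37.42
tool_pos: [0.4713, -0.2806, 0.2582]
tool_rot: [0.33, 1.541, -0.286]
wrist_force: [0.3, 0.4, -0.1]
finger_gap: 0.0703
time_s: 37.92
tool_pos: [0.4716, -0.2808, 0.2614]
tool_rot: [0.328, 1.537, -0.288]
wrist_force: [-0.7, -0.0, -0.5]
finger_gap: 0.0699
thick (0, 1) 0.633
thin (0, 0) 0.806
knife (0, 0) 0.999
small (0, 0) 1.0
washer (0, 0) 1.0
jar (0, 0) 0.999
torch (0, 0) 1.0
plate (0, 0) 0.998
flange 316 333 199 211 191
[ 0.47161455 -0.28076673  0.2613046 ] [-0.41817912  0.09937518  0.17885234] 37.975
```

The low scores on the drivers are probably the arm's shadow. I'll move away and recheck both ends, as there is time.

```bash
python3 -m jog '[{"grip":0.07,"travel":[0.01,0.04,0],"spin":0},{"grip":0.07,"travel":[0.01,0.05,0],"spin":0},{"grip":0.07,"travel":[0.01,0.05,0],"spin":0},{"grip":0.07,"travel":[0.01,0.05,0.01],"spin":0},{"grip":0.07,"travel":[0.01,0.05,0.01],"spin":0}]'
python3 -m jog '[{"grip":0.07,"travel":[0.01,0.05,0],"spin":0},{"grip":0.07,"travel":[0.01,0.05,0],"spin":0},{"grip":0.07,"travel":[0,0.02,0],"spin":0},{"grip":0.07,"travel":[0,0,0],"spin":0},{"grip":0.07,"travel":[0,0,0],"spin":0}]'
python3 - <<'E'
from h import *
a=cv2.imread('pics/scene0.png');b=snap('scene','s21')[:,:,::-1].copy()
g=lambda i:cv2.cvtColor(i,cv2.COLOR_BGR2GRAY).astype(np.float32)
A=g(a);B=g(b)
for n,(x,y,w,h) in dict(thick=(240,147,26,42),thicktop=(242,148,18,14),thin=(214,165,22,40)).items():
    t=A[y:y+h,x:x+w];r=cv2.matchTemplate(B[y-8:y+h+8,x-8:x+w+8],t,cv2.TM_CCOEFF_NORMED);_,v,_,l=cv2.minMaxLoc(r);print(n,(l[0]-8,l[1]-8),round(v,3))
s=observe();c=cam('wrist');w=snap('wrist','w21')[:,:,::-1].copy()
h=cv2.cvtColor(w,cv2.COLOR_BGR2HSV);m=((h[...,1]>100)&(h[...,2]>25)&(h[...,0]>8)&(h[...,0]<32)).astype(np.uint8)
u,v=w2px('wrist',[.553,.0088,.156],c);print(s['tool_pos'],'pred',u,v)
k=np.zeros_like(m);cv2.circle(k,(int(u),int(v)),60,1,-1);m*=k
cs=cv2.findContours(m,cv2.RETR_EXTERNAL,cv2.CHAIN_APPROX_NONE)[0]
if cs:
    e=max(cs,key=cv2.contourArea);f=cv2.fitEllipse(e);print('flange ell',f)
    P=np.array([w2px('wrist',[.553+.021*np.cos(t),.0088+.021*np.sin(t),.156],c) for t in np.linspace(0,6.28,60)],np.float32);print('pred ell',cv2.fitEllipse(P))
E
```

```text
time_s: 38.6
tool_pos: [0.5208, -0.0375, 0.2764]
tool_rot: [0.336, 1.545, -0.294]
wrist_force: [1.2, 0.4, 0.4]
finger_gap: 0.0698
time_s: 39.22
tool_pos: [0.5407, 0.0892, 0.2737]
tool_rot: [0.331, 1.549, -0.291]
wrist_force: [-0.1, 0.3, -0.5]
finger_gap: 0.0702
thick (0, 0) 0.971
thicktop (0, 0) 0.971
thin (0, 0) 0.999
[0.54070943 0.08906562 0.27370776] pred 232.97569561034442 288.2080817998504
flange ell ((232.46568298339844, 284.3899841308594), (42.807899475097656, 52.135955810546875), 100.13300323486328)
pred ell ((232.89089965820312, 287.7107849121094), (47.20263671875, 52.506107330322266), 107.44918823242188)
```

```bash
python3 -c "
from bench import *
print(observe()['joint_velocities'].round(3));print(sign_off())"
```

```text
[-0.009 -0.005 -0.004 -0.001 -0.002  0.001]
the job is handed in; nothing more can be done
None
```

The larger bushing is pressed home in the mincer head, and the thicker driver stands back in its own hole. The job was handed in at about 39 s of the 67 s allowed.

**What I did:**
- **Starting it:** I started the sleeve about 9 mm into the bore by hand and let go. The first tries caught on the rim, with a net push of up to about 11 N from the fingers, until I shifted sideways and it dropped in.
- **Pressing:** I pressed it home with the driver. The push rose to about 27 N, or about 28 N counting the side force. Over the last part it yielded only about as much as the pad gives (about 4 N per mm), so the shoulder had stopped on the hub.

**Last checks:**
- **Bushing seat:** In the side camera the flange spans rows 225–238. A zero gap predicts 223.6–238.2.
- **Driver and other parts:** The thick driver shows no shift from its starting picture (match 0.97), and neither does the thin one (0.999). The small bushing, washer, plate, knife, jar and torch also show none.

**Checks that disagreed or were weaker:**
- **Tilt while pressing:** The driver leaned about 2° at first, which put about 8 N sideways at the peak push.
- **Flange outline:** The last wrist-camera outline of the flange was shorter than predicted (43 against 47 pixels) and its centre was about 3 pixels off. The scene view also showed the flange's lower edge 2–3 pixels high. I put these down to the gripper hiding part of it and to shadow, but had no pictures left to confirm by eye. Flushness all round therefore rests on the push and the side view.

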